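# Click the date wheel to its pointer and press the print key

## Robot

A 6-joint arm with a two-finger parallel gripper is mounted at the origin on the work surface. World frame = base frame: x ahead of the robot, y to its left, z up, the work surface at z = 0. Lengths are in mm, angles in rad, forces in N, time in s.
With the tool pointing down it reaches from about 350 to 925 mm from the base axis. Payload 6.4 kg.
Tool frame: the origin (TCP) lies between the finger pads; the fingertips stand 25 mm ahead of it and the grasp point (between the pads) lies 6 mm ahead of it; z points along the fingers, y is the line along which they close (so a half turn about z gives the same grasp; the last joint's range is limited). The gripper opens to 94 mm and grips with 3 to 60 N. Pads are 16 mm wide; open, the fingers measure 119 mm over their backs; the gripper's body (75 mm by 177 mm) begins 78 mm behind the grasp point.
Start: joints at [0.982, 0.245, 1.558, -0, 1.339, -0.174], TCP at [261.953, 594.89, 230.455] pointing down, gripper open.
Joint ranges: [-3.13, 3.13], [-1.02, 2.26], [0.13, 2.54], [-0.95, 4.09], [0.21, 2.88], [-2.74, 2.74]. Speed limits (rad/s): [2.57, 2.57, 3.14, 3.14, 3.14, 3.14].

## Interface

Orientations are given as a unit quaternion [w, x, y, z].
In Python, from cell import read_state, snapshot, close_job, spot_in, place_of gives the robot as it stands.
- The arm moves only by the tool move_arm, never from a script. Its argument "plan" is a list of rows, each a list of 7 numbers: the shift along the world's x, y, z in cm, then the turn, a rotation vector about the world's x, y, z in degrees, then the finger opening in cm, from 0 to 9.4. In form: [[tx, ty, tz, wx, wy, wz, hand], ...]. A call has 1 to 8 rows; each row is the pose to reach, as a shift and turn from the pose commanded when the call began; what a row does not reach only later rows make up. A row lasts 1/12 s, in which the tool goes at most 41.7 mm and 7.16 degrees, less where a joint would pass 70% of its speed; a pose out of reach is approached as far as the arm can. A call with a gripper value outside its range is refused whole. The fingers move at their own pace and stop on an object; "newtons" is the grip in N (left out, the last holds). Time passes only in rows, so rows that repeat a pose let the fingers close. It gives the time, the measured TCP pose, the force, the opening and the grip force at its end, in the units of the state.
- read_state(): the state, without advancing time (a new reading comes with each control period).
- snapshot(name): name is "scene" or "top"; returns a dict with "img" (384x512x3 uint8, red, green, blue), "camera_matrix" (3x3 intrinsics, pixels), "extrinsics" (4x4, takes a point from camera to world coordinates). Camera axes: x right, y down, z forward; pixel columns grow to the right and rows downward; lengths in mm; the calibration is good to about 2 mm. A picture is of the moment at which its call begins. There is no depth.
- close_job(): hands the job in; it is judged then, once.
Trained networks look in a picture, given as the dict that the camera call returned (one of the last four; its "shot" number tells which), for a name from the list of things; names that differ only in an ending like _2 or _b are one class to them, and where a whole thing is asked for, a point or a joint stands for the part that bears it (a point fixed in the world has none). Each returns a list of dicts, best first, with "confidence" (0 to 1); they miss things now and then, are a little off and sometimes report something else, mostly with a low value. They report only what shows in the picture. A call takes as long as a camera call.
- spot_in(picture, query): "xyz" ([x, y, z] in mm, in the coordinates of the camera as it stood for that picture, good to about 4 mm: the middle of the surface that is visible of it).
- place_of(picture, query): "xyz" ([x, y, z] in mm, in the coordinates of the camera as it stood for that picture, good to about 4 mm: a listed point, or the origin of a listed thing).
The state is a dict: "time_s": time; "joints": joint angles; "joint_velocities": joint speeds; "joint_efforts": joint torques, N m; "tool_pos": TCP position; "eef_rot": TCP orientation; "contact_force": force on the tool from outside, world axes, zero at the start; "torque": the same for the moment, N m; "grip_width": finger opening in mm; "grasp_force": force on a finger pad.
Only numpy, scipy, OpenCV 4.12 (cv2) and the standard library are available. Lean on these libraries where they do the work, as an engineer would, in place of code of your own. Each camera call takes 0.05 s, during which the arm holds its last target. There are 200 camera calls.

## Task

On the date coder, flick the teeth of the seven-tooth wheel with a fingertip, click by click, clockwise as seen from above, until its one long tooth points at the fixed pointer, without running past it; then press the round key fully down and let it come up again. Nothing is to be picked up: do not lift, tip or shove the coder, do not press the key before the wheel is set, and leave the things standing around it alone.

Things in the scene. Friction and masses are not known exactly. Their poses are not given: they have to be found in the camera images.
- coder: Date coder: grey box 150 (own x) x 250 (own y) x 70 mm high on rubber feet, about 2.5 kg, loose on the bench. Origin at the centre of its underside, z up. On top: the wheel in the middle, the pointer towards +y (72 to 102 mm from the middle, 5 mm high), the key towards -y.
- wheel (a joint): Turn of the black wheel, rad, growing clockwise seen from above; 0: long tooth at the pointer. It rests only at clicks, multiples of 0.898 (a seventh of a turn), and starts 1 to 4 clicks short (-0.898 to -3.590). A sprung catch holds each click: 2 to 4 N at the teeth moves it; pushed more than half way (0.45 rad) it snaps on to the next click and stops there. It can turn either way.
- wheel_center (a point): Wheel's upright axis, level with the teeth's tops, 92 mm above the bench. Hub 50 mm across, 73 to 95 mm up, with a steel stud to 99 mm. Seven straight radial teeth 51.4 degrees apart, 7 mm thick, 74 to 92 mm up, outer ends free: six reach 50 mm from the axis, the long one 68 mm. Gap between neighbours 32 mm at 45 mm from the axis. Box top below them: 71 mm up.
- long_tooth_tip (a point): Top edge of the outer end of the long tooth, 68 mm from the wheel's axis, 92 mm above the bench; turns with the wheel.
- pointer_tip (a point): Top of the fixed pointer's nose, 72 mm from the wheel's axis in the coder's +y direction, 75 mm above the bench.
- key (a joint): Travel of the print key, m: 0 up, 0.006 fully down. It springs up by itself; fully down takes 5 N.
- key_top (a point): Centre of the top face of the round black print key, 34 mm in diameter, pressed straight down; 97 mm from the wheel's axis in the coder's -y direction, 92 mm above the bench when up, in a dark steel housing 82 mm above the bench.
- label_roll: loose bystander, not to be disturbed: paper ring standing flat, 84 mm outside diameter, 50 mm high; origin at the centre of its underside
- tape_roll: loose bystander: clear tape ring lying flat, 72 mm outside diameter, 19 mm high; origin at the centre of its underside
- sanitiser: loose bystander: white bottle, 52 mm diameter, 120 mm high; origin at the centre of its underside
- scraper: loose bystander: spatula 200 mm long lying along its own x axis; origin near the middle of its underside
- clip_tray: loose bystander: open white tray 100 x 75 x 35 mm; origin at the centre of its underside
- pen_cup: loose bystander: open steel cup, 64 mm across, 75 mm high; origin at the centre of its underside
- label_box: loose bystander: small carton 70 x 55 x 45 mm; origin at the centre of its underside

How it is judged:
By the outcome, as a careful person would: the job done as asked, in the order asked, and still so for the second after the job is handed in, with the robot touching nothing.
It also fails if it takes over 56 s, if anything falls off the work surface, if the arm or the gripper's body presses on something with over 40 N, if the wrist force passes 120 N, or if a joint passes its speed limit or range.

## Working session

There is one attempt and no reset: what is moved stays moved. The work goes in short steps, Python scripts to look and compute and a tool call to move; the robot and the scene stay as the last step left them, time stands still between calls to the robot, and variables do not carry over. Pictures are saved under pics/ and viewed, at most 10 in all, crops included, and the job is handed in when it is done.

Besides the shell and the picture viewer there is one more tool, called after "Request:" as a command line: name --pt "numbers of a row" for each row, then --argument value for the rest. move_arm: Moves the arm, as the interface text tells. Its arguments: {"type":"object","properties":{"plan":{"type":"array","items":{"type":"array","items":{"type":"number"}}},"newtons":{"type":"number"}},"required":["plan"]}

```bash
mkdir -p pics
cat > h.py <<'E'
import numpy as np, cv2
from cell import *
def w(p,xyz):
    E=np.array(p["extrinsics"]); return (E[:3,:3]@np.array(xyz)+E[:3,3])
def proj(p,X):
    E=np.array(p["extrinsics"]);c=E[:3,:3].T@(np.array(X)-E[:3,3]);u=np.array(p["camera_matrix"])@c;return u[:2]/u[2]
def pix(p,u,v,z):
    E=np.array(p["extrinsics"]);d=E[:3,:3]@np.linalg.inv(p["camera_matrix"])@np.array([u,v,1.]);return E[:3,3]+d*(z-E[2,3])/d[2]
E
python3 - <<'E'
from h import *
ims=[]
for n in("scene","top"):
    p=snapshot(n); cv2.imwrite(f"pics/{n}0.png",p["img"][:,:,::-1])
    print(n,np.round(p["extrinsics"],2).tolist())
    for q in("coder","wheel_center","long_tooth_tip","pointer_tip","key_top","label_roll","tape_roll","sanitiser","scraper","clip_tray","pen_cup","label_box"):
        r=place_of(p,q)
        print(q,[(w(p,a["xyz"]).round(0).tolist(),round(a["confidence"],2)) for a in r[:2]], [proj(p,w(p,a["xyz"])).round().tolist() for a in r[:1]])
print(read_state())
E
```

```text
scene [[-0.91, 0.31, -0.27, 990.9], [0.42, 0.71, -0.57, 913.61], [0.02, -0.63, -0.78, 1245.79], [0.0, 0.0, 0.0, 1.0]]
coder [([525.0, 134.0, -1.0], 0.9)] [[279.0, 228.0]]
wheel_center [([525.0, 135.0, 93.0], 0.85)] [[281.0, 210.0]]
long_tooth_tip [([476.0, 87.0, 93.0], 0.75)] [[288.0, 193.0]]
pointer_tip [([549.0, 199.0, 74.0], 0.75), ([622.0, 8.0, 4.0], 0.65)] [[283.0, 232.0]]
key_top [([490.0, 44.0, 92.0], 0.65)] [[278.0, 185.0]]
label_roll [([612.0, 303.0, 2.0], 0.74)] [[278.0, 281.0]]
tape_roll [([672.0, 150.0, 1.0], 0.64)] [[237.0, 248.0]]
sanitiser [([619.0, 6.0, 1.0], 0.77)] [[235.0, 208.0]]
scraper [([452.0, -46.0, 7.0], 0.66), ([621.0, 12.0, 2.0], 0.58)] [[275.0, 179.0]]
clip_tray [([666.0, 430.0, 0.0], 0.97)] [[281.0, 327.0]]
pen_cup [([452.0, -138.0, 1.0], 0.82)] [[263.0, 162.0]]
label_box [([503.0, 362.0, -2.0], 0.98)] [[321.0, 285.0]]
top [[0.02, -0.98, 0.17, 354.64], [-1.0, -0.02, 0.0, 61.37], [0.0, -0.17, -0.99, 1198.42], [0.0, 0.0, 0.0, 1.0]]
coder [([526.0, 135.0, -4.0], 0.56)] [[233.0, 202.0]]
wheel_center [([523.0, 135.0, 91.0], 0.81), ([503.0, 370.0, -1.0], 0.18)]
[... 730 characters left out ...]
'joints': array([ 9.81920031e-01,  2.45097643e-01,  1.55779437e+00,  8.61649563e-06,
        1.33868033e+00, -1.74117312e-01]), 'joint_velocities': array([ 0.00023405, -0.00064799,  0.0006567 ,  0.00084169,  0.00121827,
        0.0021829 ]), 'joint_efforts': array([-6.39447098e-04, -4.15830088e+01, -3.14867878e+01,  6.84714597e-02,
        2.89332418e-02, -9.70543326e-07]), 'tool_pos': array([261.94351691, 594.90324297, 230.45979185]), 'eef_rot': array([-1.11360439e-07,  2.05897219e-01,  9.78573623e-01,  1.09837583e-05]), 'contact_force': array([-0.14977775,  0.35838969, -0.4330197 ]), 'torque': array([0.0214649 , 0.06453959, 0.0014453 ]), 'grasp_force': 0.0, 'grip_width': 94.09632300811023}
```

View pics/top0.png

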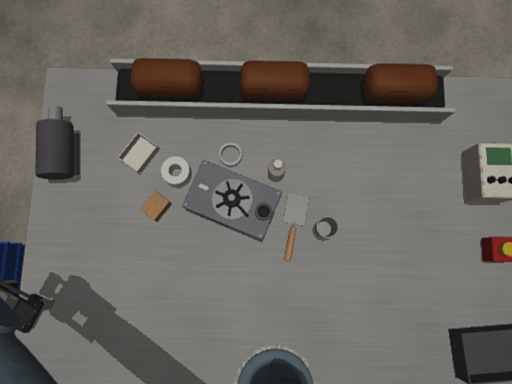

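View pics/scene0.png

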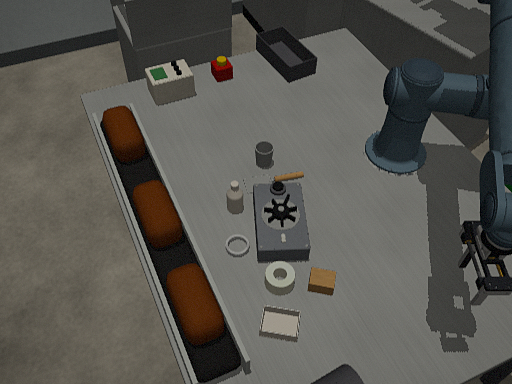

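The top view shows the coder around pixel (232,198) with the long tooth pointing lower right, so it looks three clicks short. The bystanders are clear of the wheel area. Next I'll refine the coder's pose and overlay the model on both views.

```bash
cat >> h.py <<'E'
L={"coder":[0,0,0],"wheel_center":[0,0,92],"pointer_tip":[0,72,75],"key_top":[0,-97,92]}
def fit(ps):
    A=[];
    for p in ps:
        for q in L:
            for a in place_of(p,q)[:1]: A.append((L[q],w(p,a["xyz"])))
    l=np.array([a[0] for a in A],float);x=np.array([a[1] for a in A])
    from scipy.optimize import least_squares
    f=lambda s:np.c_[s[0]-l[:,1]*np.sin(s[2])-x[:,0],s[1]+l[:,1]*np.cos(s[2])-x[:,1]].ravel()
    r=least_squares(f,[524,135,-.35],loss="soft_l1",f_scale=5);return r.x
def local(s,r,a,z): # a = angle deg from pointer, ccw positive
    t=s[2]+np.pi/2+np.radians(a);return [s[0]+r*np.cos(t),s[1]+r*np.sin(t),z]
def overlay(p,s,name,wh=0,k=6,R=50):
    c=proj(p,[s[0],s[1],92]).round().astype(int);im=p["img"][c[1]-R:c[1]+R,c[0]-R:c[0]+R,::-1]
    im=cv2.resize(im,None,fx=k,fy=k,interpolation=cv2.INTER_CUBIC)
    P=lambda X:tuple(int(v) for v in ((proj(p,X)-c+R+.5)*k))
    for i in range(7): cv2.circle(im,P(local(s,68 if i==0 else 50,-wh*51.43+51.43*i,92)),4,(0,0,255) if i==0 else (0,255,0),1)
    for X in (local(s,0,0,99),local(s,72,0,75),local(s,-97,0,92)): cv2.circle(im,P(X),4,(255,255,0),1)
    cr=[np.array([s[0],s[1],70])+[a*75*np.cos(s[2])-b*125*np.sin(s[2]),a*75*np.sin(s[2])+b*125*np.cos(s[2]),0] for a,b in((1,1),(-1,1),(-1,-1),(1,-1))]
    cv2.polylines(im,[np.array([P(X) for X in cr])],True,(0,255,255),1)
    return im
E
python3 - <<'E'
from h import *
t=[snapshot("top"),snapshot("scene")]
ss=[fit([p]) for p in t]; s=fit(t+[]); print(ss,s,np.degrees(s[2])+90)
cv2.imwrite("pics/ov.png",np.hstack([cv2.resize(overlay(p,s,"",-3,8 ),(400,400)) if 0 else overlay(p,s,"",-3,4,50) for p in t]))
E
```

```text
[array([ 5.25712954e+02,  1.37346489e+02, -3.54613516e-01]), array([ 5.26166706e+02,  1.32492103e+02, -3.67914703e-01])] [ 5.25859725e+02  1.34003447e+02 -3.60050522e-01] 69.37062466138659
```

View pics/ov.png

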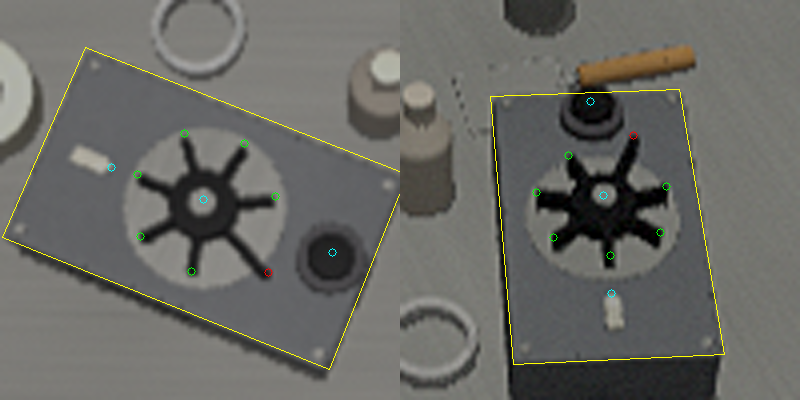

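The overlay fits both views, and the long tooth (red, at (268,272) in the top half) is three clicks short. I'll go above the gap just before the pointer with closed fingers turned radially.

Request:
move_arm --pt "25.9 -41.1 0 0 0 29 0" --pt "25.9 -41.1 0 0 0 29 0" --pt "25.9 -41.1 0 0 0 29 0" --pt "25.9 -41.1 0 0 0 29 0" --pt "25.9 -41.1 0 0 0 29 0" --pt "25.9 -41.1 0 0 0 29 0" --pt "25.9 -41.1 0 0 0 29 0" --pt "25.9 -41.1 0 0 0 29 0" --newtons 10

```text
time_s: 2.87
tool_pos: [436.7, 317.2, 230.8]
eef_rot: [0.0, -0.046, 0.999, 0.0]
contact_force: [-0.5, 1.5, -0.8]
grip_width: 44.1
grasp_force: 0.0
```

```bash
python3 -c "
from h import *
s=read_state();print(s['tool_pos'],s['eef_rot'],s['time_s'],s['grip_width'],s['contact_force'])"
```

```text
[436.70776048 317.15430006 230.77751626] [ 3.31706922e-04 -4.57855305e-02  9.98951228e-01  1.37774816e-04] 2.8667 44.11797441040448 [-0.45246512  1.5391478  -0.77991189]
```

Request:
move_arm --pt "8.2 -13.0 0 0 0 0 0" --pt "8.2 -13.0 0 0 0 0 0" --pt "8.2 -13.0 0 0 0 0 0" --pt "8.2 -13.0 0 0 0 0 0" --pt "8.2 -13.0 -4 0 0 0 0" --pt "8.2 -13.0 -8 0 0 0 0" --pt "8.2 -13.0 -9.5 0 0 0 0" --pt "8.2 -13.0 -9.5 0 0 0 0"

```text
time_s: 3.53
tool_pos: [514.8, 188.0, 130.7]
eef_rot: [-0.005, -0.045, 0.999, -0.0]
contact_force: [-0.1, -0.3, -1.1]
grip_width: 0.8
grasp_force: 0.0
```

Run:
```python
from h import *
t=[snapshot("top"),snapshot("scene")]
s=[525,134.5,-.36]
cv2.imwrite("pics/ov2.png",np.hstack([overlay(p,s,"",-3,4,50) for p in t]))
r=read_state();print(r['tool_pos'],r['eef_rot'],r['time_s'],r['grip_width'],r['contact_force'])
```

```text
[518.19236282 188.93719488 135.79050154] [-3.90321435e-05 -4.56513307e-02  9.98957434e-01  1.79236118e-05] 3.6333 0.4685511444266754 [-0.11809238 -0.56656321  0.83516929]
```

View pics/ov2.png

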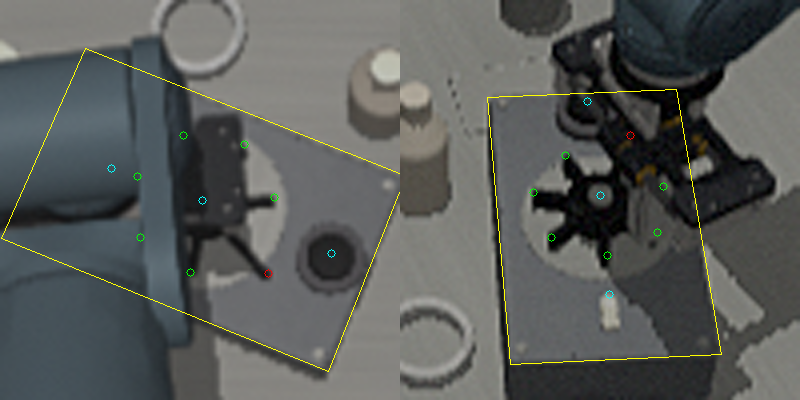

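The closed fingers hang over the intended gap, with the fingertip near (628,240) in the right half. I'll correct by a few mm and descend into the gap.

Request:
move_arm --pt "0.25 -0.45 0 0 0 0 0" --pt "0.25 -0.45 -1 0 0 0 0" --pt "0.25 -0.45 -1.8 0 0 0 0" --pt "0.25 -0.45 -2.4 0 0 0 0" --pt "0.25 -0.45 -3 0 0 0 0" --pt "0.25 -0.45 -3 0 0 0 0"

```text
time_s: 4.13
tool_pos: [519.4, 184.3, 103.8]
eef_rot: [-0.001, -0.046, 0.999, -0.0]
contact_force: [0.4, -0.5, -0.9]
grip_width: 0.6
grasp_force: 0.0
```

Request:
move_arm --pt "0.35 0.02 0 0 0 -4 0" --pt "0.7 0.01 0 0 0 -8 0" --pt "1.05 -0.02 0 0 0 -12 0" --pt "1.39 -0.07 0 0 0 -16 0" --pt "1.73 -0.15 0 0 0 -20 0" --pt "2.06 -0.25 0 0 0 -24 0" --pt "2.39 -0.37 0 0 0 -28 0" --pt "2.71 -0.52 0 0 0 -32 0"

```text
time_s: 4.8
tool_pos: [546.9, 179.8, 105.1]
eef_rot: [-0.001, 0.233, 0.972, 0.0]
contact_force: [-1.4, 1.3, -0.4]
grip_width: 0.7
grasp_force: 0.9
```

Request:
move_arm --pt "0.31 -0.17 0 0 0 -4 0" --pt "0.6 -0.36 0 0 0 -8 0" --pt "0.88 -0.57 0 0 0 -12 0" --pt "1.14 -0.8 0 0 0 -16 0" --pt "1.14 -0.8 0 0 0 -16 0" --pt "1.14 -0.8 0 0 0 -16 0"

```text
time_s: 5.3
tool_pos: [559.1, 171.2, 105.5]
eef_rot: [-0.0, 0.364, 0.931, 0.0]
contact_force: [-0.5, 0.5, 0.5]
grip_width: 0.4
grasp_force: 0.0
```

Run:
```python
from h import *
t=[snapshot("top"),snapshot("scene")]
s=[525,134.5,-.36]
cv2.imwrite("pics/ov3.png",np.hstack([overlay(p,s,"",-2,4,50) for p in t]))
for p in t:
    for q in("wheel_center","pointer_tip","long_tooth_tip","coder"): print(q,[(w(p,a["xyz"]).round(0).tolist(),round(a["confidence"],2)) for a in place_of(p,q)[:2]])
r=read_state();print(r['tool_pos'],r['eef_rot'],r['time_s'],r['contact_force'])
```

```text
wheel_center []
pointer_tip []
long_tooth_tip []
coder [([525.0, 132.0, -1.0], 0.62)]
wheel_center [([523.0, 133.0, 91.0], 0.63)]
pointer_tip [([552.0, 199.0, 74.0], 0.72), ([460.0, 143.0, 91.0], 0.36)]
long_tooth_tip [([459.0, 142.0, 89.0], 0.46)]
coder [([667.0, 428.0, 4.0], 0.74), ([526.0, 131.0, 2.0], 0.68)]
[558.97064843 171.24758088 105.48958296] [-1.59523971e-05  3.64478738e-01  9.31211710e-01 -2.57578438e-06] 5.8 [-0.19625627 -0.34637806  0.55594071]
```

View pics/ov3.png

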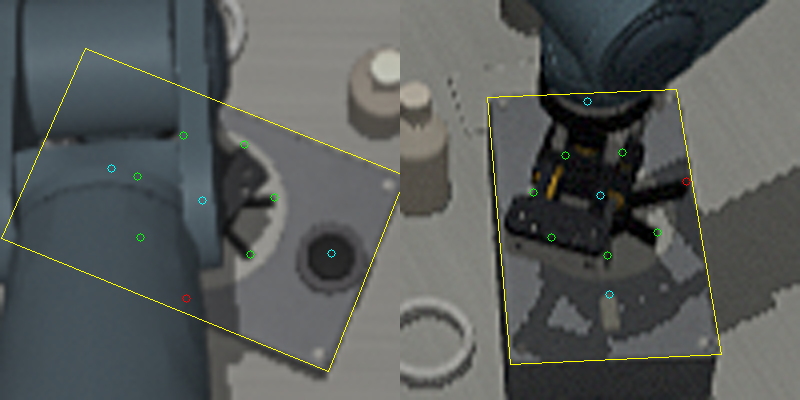

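One click is done: the long tooth now ends at the red "-2" mark (686,181), and the coder hasn't moved. I'll lift, go back to the start of the gap and repeat.

Request:
move_arm --pt "0 0 2 0 0 0 0" --pt "0 0 3.5 0 0 0 0" --pt "-1 0.6 3.5 0 0 14 0" --pt "-2 1 3.5 0 0 28 0" --pt "-3 1.2 3.5 0 0 42 0" --pt "-3.9 1.3 3.5 0 0 48 0" --pt "-3.9 1.3 3.5 0 0 48 0" --pt "-3.9 1.3 3.5 0 0 48 0"

```text
time_s: 6.47
tool_pos: [519.5, 184.4, 140.5]
eef_rot: [-0.0, -0.005, 1.0, -0.0]
contact_force: [-0.6, 0.2, -0.4]
grip_width: 0.6
grasp_force: 0.0
```

Request:
move_arm --pt "0 0 0 0 0 6 0" --pt "0 0 0 0 0 6 0"

```text
time_s: 6.63
tool_pos: [520.0, 184.2, 140.5]
eef_rot: [0.0, -0.055, 0.998, -0.0]
contact_force: [-0.3, 0.3, -0.6]
grip_width: 0.7
grasp_force: 0.0
```

Request:
move_arm --pt "0 0 -1 0 0 -1 0" --pt "0 0 -2 0 0 -1 0" --pt "0 0 -2.8 0 0 -1 0" --pt "0 0 -3.5 0 0 -1 0" --pt "0 0 -3.5 0 0 -1 0"

```text
time_s: 7.05
tool_pos: [518.4, 183.9, 102.9]
eef_rot: [-0.002, -0.045, 0.999, -0.0]
contact_force: [0.3, 0.4, 0.2]
grip_width: 0.3
grasp_force: 0.0
```

Request:
move_arm --pt "0.35 0.02 0 0 0 -4 0" --pt "0.7 0.01 0 0 0 -8 0" --pt "1.05 -0.02 0 0 0 -12 0" --pt "1.39 -0.07 0 0 0 -16 0" --pt "1.73 -0.15 0 0 0 -20 0" --pt "2.06 -0.25 0 0 0 -24 0" --pt "2.39 -0.37 0 0 0 -28 0" --pt "2.71 -0.52 0 0 0 -32 0"

```text
time_s: 7.72
tool_pos: [546.4, 179.6, 105.0]
eef_rot: [-0.001, 0.234, 0.972, 0.0]
contact_force: [-1.2, 1.7, -0.0]
grip_width: 0.1
grasp_force: 1.0
```

Request:
move_arm --pt "0.31 -0.17 0 0 0 -4 0" --pt "0.6 -0.36 0 0 0 -8 0" --pt "0.88 -0.57 0 0 0 -12 0" --pt "1.14 -0.8 0 0 0 -16 0" --pt "1.14 -0.8 0 0 0 -16 0" --pt "1.14 -0.8 0 0 0 -16 0"

```text
time_s: 8.22
tool_pos: [558.6, 171.0, 105.4]
eef_rot: [-0.0, 0.364, 0.931, 0.0]
contact_force: [-1.3, -0.8, 0.6]
grip_width: 0.7
grasp_force: 0.0
```

Request:
move_arm --pt "0 0 2 0 0 0 0" --pt "0 0 3.5 0 0 0 0" --pt "-1 0.6 3.5 0 0 7 0" --pt "-2 1 3.5 0 0 14 0" --pt "-3 1.2 3.5 0 0 21 0" --pt "-3.9 1.3 3.5 0 0 28 0" --pt "-3.9 1.3 3.5 0 0 35 0" --pt "-3.9 1.3 3.5 0 0 42 0"

```text
time_s: 8.88
tool_pos: [518.8, 184.3, 140.4]
eef_rot: [-0.0, 0.003, 1.0, 0.0]
contact_force: [0.3, 0.5, 0.3]
grip_width: 0.1
grasp_force: 0.0
```

Run:
```python
from h import *
t=[snapshot("top"),snapshot("scene")]
s=[525,134.5,-.36]
cv2.imwrite("pics/ov4.png",np.hstack([overlay(p,s,"",-1,4,50) for p in t]))
for p in t:
    for q in("wheel_center","pointer_tip","long_tooth_tip","coder"): print(q,[(w(p,a["xyz"]).round(0).tolist(),round(a["confidence"],2)) for a in place_of(p,q)[:2]])
r=read_state();print(r['tool_pos'],r['eef_rot'],r['time_s'],r['contact_force'])
```

```text
wheel_center [([523.0, 136.0, 88.0], 0.74)]
pointer_tip []
long_tooth_tip []
coder [([525.0, 130.0, -1.0], 0.89)]
wheel_center [([524.0, 137.0, 93.0], 0.88)]
pointer_tip [([550.0, 199.0, 71.0], 0.96), ([502.0, 362.0, 1.0], 0.62)]
long_tooth_tip [([490.0, 193.0, 91.0], 0.65)]
coder [([529.0, 130.0, -1.0], 0.91), ([524.0, 134.0, 92.0], 0.19)]
[519.5428351  183.99296796 140.42658319] [-3.72408420e-05  7.25703152e-03  9.99973667e-01  1.11850725e-05] 9.3833 [-0.40240591  0.27707483  0.93067567]
```

View pics/ov4.png

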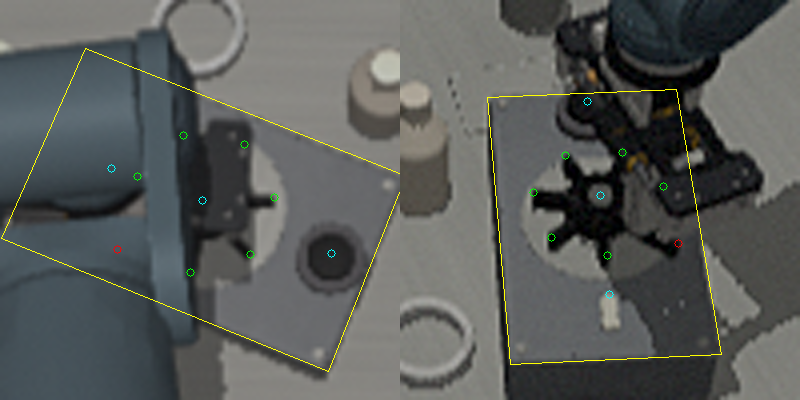

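The long tooth is at the "-1" mark (678,243). One more click to go.

Request:
move_arm --pt "0.05 0 0 0 0 6 0" --pt "0.05 0 -1 0 0 6 0" --pt "0.05 0 -2 0 0 6 0" --pt "0.05 0 -2.8 0 0 6 0" --pt "0.05 0 -3.5 0 0 6 0" --pt "0.05 0 -3.5 0 0 6 0"

```text
time_s: 9.88
tool_pos: [518.4, 183.7, 102.9]
eef_rot: [-0.002, -0.045, 0.999, -0.0]
contact_force: [-0.3, 0.6, -0.0]
grip_width: 0.7
grasp_force: 0.0
```

Request:
move_arm --pt "0.35 0.02 0 0 0 -4 0" --pt "0.7 0.01 0 0 0 -8 0" --pt "1.05 -0.02 0 0 0 -12 0" --pt "1.39 -0.07 0 0 0 -16 0" --pt "1.73 -0.15 0 0 0 -20 0" --pt "2.06 -0.25 0 0 0 -24 0" --pt "2.39 -0.37 0 0 0 -28 0" --pt "2.71 -0.52 0 0 0 -32 0"

```text
time_s: 10.55
tool_pos: [546.4, 179.4, 105.0]
eef_rot: [-0.001, 0.234, 0.972, 0.0]
contact_force: [-1.1, 0.9, 0.4]
grip_width: 0.2
grasp_force: 0.9
```

Request:
move_arm --pt "0.31 -0.17 0 0 0 -4 0" --pt "0.6 -0.36 0 0 0 -8 0" --pt "0.88 -0.57 0 0 0 -12 0" --pt "1.14 -0.8 0 0 0 -16 0" --pt "1.14 -0.8 0 0 0 -16 0" --pt "1.14 -0.8 0 0 0 -16 0"

```text
time_s: 11.05
tool_pos: [558.6, 170.7, 105.4]
eef_rot: [-0.0, 0.364, 0.931, -0.0]
contact_force: [0.5, -0.1, 0.5]
grip_width: 0.7
grasp_force: 0.0
```

Request:
move_arm --pt "0 0 2 0 0 0 0" --pt "0 0 4 0 0 0 0" --pt "0 0 5 0 0 0 0" --pt "-2 -4 5 0 0 7 0" --pt "-4 -8 5 0 0 14 0" --pt "-6.9 -12.7 5 0 0 21 0" --pt "-6.9 -12.7 5 0 0 22 0" --pt "-6.9 -12.7 5 0 0 22 0"

```text
time_s: 11.72
tool_pos: [487.4, 41.3, 155.0]
eef_rot: [-0.001, 0.181, 0.983, -0.0]
contact_force: [-0.1, 0.0, 0.7]
grip_width: 0.8
grasp_force: 0.0
```

Run:
```python
from h import *
t=[snapshot("top"),snapshot("scene")]
s=[525,134.5,-.36]
cv2.imwrite("pics/ov5.png",np.hstack([overlay(p,s,"",0,4,50) for p in t]))
for p in t:
    for q in("wheel_center","pointer_tip","long_tooth_tip","coder","key_top"): print(q,[(w(p,a["xyz"]).round(0).tolist(),round(a["confidence"],2)) for a in place_of(p,q)[:2]])
r=read_state();print(r['tool_pos'],r['eef_rot'],r['time_s'],r['contact_force'],local(s,-97,0,92))
```

```text
wheel_center [([527.0, 137.0, 89.0], 0.86)]
pointer_tip [([551.0, 207.0, 74.0], 0.78), ([456.0, -48.0, -2.0], 0.35)]
long_tooth_tip [([546.0, 195.0, 86.0], 0.46)]
coder [([524.0, 135.0, -3.0], 0.9)]
key_top []
wheel_center [([524.0, 136.0, 93.0], 0.68)]
pointer_tip [([550.0, 197.0, 75.0], 0.9)]
long_tooth_tip [([549.0, 199.0, 93.0], 0.82), ([620.0, 9.0, 1.0], 0.74)]
coder [([527.0, 133.0, -2.0], 0.77), ([453.0, -136.0, -1.0], 0.65)]
key_top [([493.0, 43.0, 89.0], 0.63)]
[489.60089011  44.10285442 155.38458987] [-9.85722448e-05  1.80158564e-01  9.83637576e-01 -5.32812511e-06] 12.3167 [-0.40190214  0.21939902  0.52648058] [np.float64(490.8293993723163), np.float64(43.71800810324031), 92]
```

View pics/ov5.png

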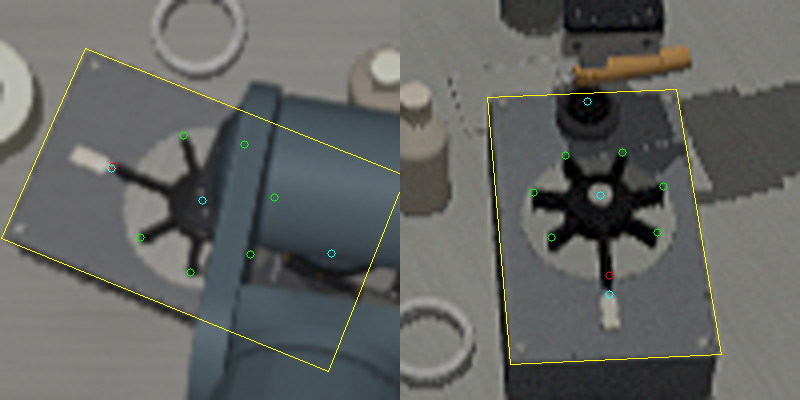

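The wheel is set, with the long tooth in line with the pointer at (609,290). The finger is over the key, so I'll press it gently while watching the force.

Request:
move_arm --pt "0.1 0 -1.5 0 0 0 0" --pt "0.1 0 -3 0 0 0 0" --pt "0.1 0 -3.6 0 0 0 0" --pt "0.1 0 -3.8 0 0 0 0" --pt "0.1 0 -4 0 0 0 0" --pt "0.1 0 -4.2 0 0 0 0" --pt "0.1 0 -4.35 0 0 0 0" --pt "0.1 0 -4.35 0 0 0 0"

```text
time_s: 12.98
tool_pos: [490.7, 43.8, 112.5]
eef_rot: [0.0, 0.18, 0.984, 0.0]
contact_force: [-2.6, 0.3, 3.8]
grip_width: 0.6
grasp_force: 2.1
```

Request:
move_arm --pt "0 0 -0.1 0 0 0 0" --pt "0 0 -0.1 0 0 0 0" --pt "0 0 -0.1 0 0 0 0"

```text
time_s: 13.23
tool_pos: [490.7, 43.8, 111.4]
eef_rot: [0.0, 0.18, 0.984, 0.0]
contact_force: [-2.9, 0.1, 4.7]
grip_width: 0.3
grasp_force: 2.4
```

Request:
move_arm --pt "0 0 -0.05 0 0 0 0" --pt "0 0 -0.1 0 0 0 0" --pt "0 0 -0.1 0 0 0 0" --pt "0 0 -0.1 0 0 0 0"

```text
time_s: 13.57
tool_pos: [490.8, 43.8, 111.1]
eef_rot: [-0.0, 0.18, 0.984, -0.0]
contact_force: [-5.9, 0.9, 10.1]
grip_width: 0.4
grasp_force: 5.5
```

The force jumped to 10 N and the motion stalled, so the key is at its stop. Now I'll release it and retreat.

Request:
move_arm --pt "0 0 0.3 0 0 0 0" --pt "0 0 0.8 0 0 0 0" --pt "0 0 2 0 0 0 0" --pt "0 0 5 0 0 0 0" --pt "0 0 9 0 0 0 0" --pt "-4 -2 12 0 0 0 0" --pt "-8 -5 13 0 0 0 0" --pt "-8 -5 13 0 0 0 0"

```text
time_s: 14.23
tool_pos: [409.8, -7.4, 242.1]
eef_rot: [0.002, 0.18, 0.984, -0.001]
contact_force: [0.2, -0.3, 0.2]
grip_width: 0.6
grasp_force: 0.0
```

Run:
```python
from h import *
t=[snapshot("top"),snapshot("scene")]
s=[525,134.5,-.36]
cv2.imwrite("pics/ov6.png",np.hstack([overlay(p,s,"",0,4,50) for p in t]))
for p in t:
    for q in("wheel_center","pointer_tip","long_tooth_tip","coder","key_top","sanitiser","scraper"): print(q,[(w(p,a["xyz"]).round(0).tolist(),round(a["confidence"],2)) for a in place_of(p,q)[:1]])
r=read_state();print(r['tool_pos'],r['time_s'],r['contact_force'])
```

```text
wheel_center [([523.0, 137.0, 91.0], 0.96)]
pointer_tip [([551.0, 205.0, 76.0], 0.92)]
long_tooth_tip [([547.0, 195.0, 88.0], 0.78)]
coder [([525.0, 130.0, -3.0], 0.65)]
key_top []
sanitiser [([618.0, 4.0, 1.0], 0.6)]
scraper []
wheel_center [([525.0, 135.0, 93.0], 0.91)]
pointer_tip [([550.0, 200.0, 74.0], 0.93)]
long_tooth_tip [([549.0, 198.0, 89.0], 0.6)]
coder [([526.0, 131.0, -4.0], 0.71)]
key_top [([493.0, 44.0, 93.0], 0.55)]
sanitiser [([620.0, 7.0, 1.0], 0.87)]
scraper [([455.0, -47.0, 4.0], 0.83)]
[410.58092719  -6.12956029 239.90125884] 15.0333 [-0.55412741 -0.01640132 -0.23591414]
```

View pics/ov6.png

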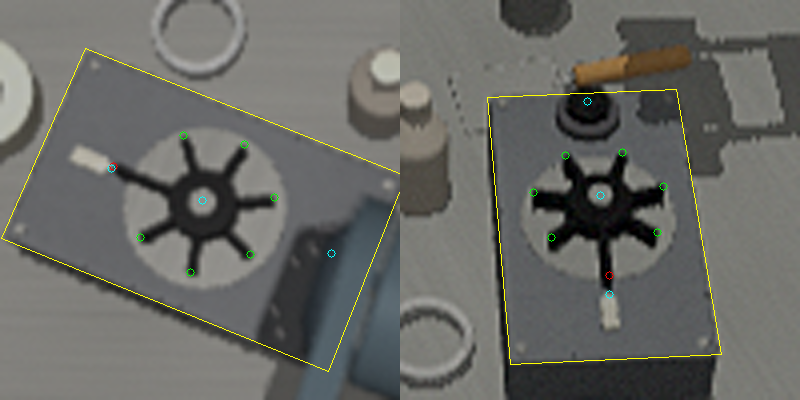

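The long tooth is at the pointer, the key is back up, the coder sits where it was and the arm is clear.

```bash
python3 -c "
from cell import close_job
print(close_job())"
```

```text
the job is handed in; nothing more can be done
None
```

I flicked the wheel three clicks clockwise so its long tooth points at the pointer, then pressed the key to its stop and let it come up; the coder stayed put, nothing else was disturbed that I could see, and I handed the job in at about 15 s.

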